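Lock the nozzle ring and clamp the carriage of an icing filler

ROBOT

A 6-joint arm with a two-finger parallel gripper is mounted at the origin on the work surface. World frame = base frame: x ahead of the robot, y to its left, z up, the work surface at z = 0. Lengths are in m, angles in degrees, forces in N, time in s.
With the tool pointing down it reaches from about 0.375 to 0.925 m from the base axis. Payload 5.7 kg.
Tool frame: the origin (TCP) lies at the centre of the arm's flange, where the gripper is bolted on; the fingertips stand 182 mm ahead of it and the grasp point (between the pads) lies 163 mm ahead of it; z points along the fingers, y is the line along which they close (so a half turn about z gives the same grasp; the last joint's range is limited). The gripper opens to 88 mm and grips with 3 to 60 N. Pads are 20 mm wide; open, the fingers measure 115 mm over their backs; the gripper's body (75 mm by 178 mm) begins 61 mm behind the grasp point.
Start: joints at [64.28, 20.558, 86.54, -0, 72.909, -6.595], TCP at [0.197, 0.567, 0.405] pointing down, gripper open.
Joint ranges: [-170.27, 170.27], [-57.76, 135], [12.27, 136.19], [-55.21, 235.2], [11.17, 155.16], [-170.74, 170.74]. Speed limits (degrees/s): [136.94, 136.94, 180, 180, 180, 180].

INTERFACE

Orientations are given as a 3x3 rotation matrix whose columns are the frame's x, y, z axes.
In Python, from workcell import ctrl gives the robot as it stands.
- The arm moves only by the tool apply_moves, never from a script. Its argument "steps" is a list of rows, each a list of 3 entries, a list of its own where there are three numbers: the shift along the tool's x, y, z in m, then the turn about the tool's z in degrees, then the opening, from 0 (shut) to 1 (fully open). In form: [[[dx, dy, dz], spin, jaw], ...]. A call has 1 to 20 rows; each row shifts and turns the commanded pose from where the row before left it, along the tool's axes as they then stand; what a row does not reach is not made up. A row lasts 1/10 s, in which the tool goes at most 50 mm and 8.59 degrees, less where a joint would pass 70% of its speed; a pose out of reach is approached as far as the arm can. A call with a gripper value outside its range is refused whole. The fingers move at their own pace and stop on an object; the grip force is fixed at half the most. Time passes only in rows, so rows that do not move let the fingers close. It gives the time, the measured TCP pose, the force, the opening and the grip force at its end, in the units of the state.
- ctrl.observe(): the state, without advancing time (a new reading comes with each control period).
- ctrl.read_camera(name): name is "side" or "top"; returns a dict with "pixels" (384x512x3 uint8, red, green, blue), "K" (3x3 intrinsics, pixels), "R" (3x3) and "t" (3): a world point X has camera coordinates R X + t. Camera axes: x right, y down, z forward; pixel columns grow to the right and rows downward; lengths in m; the calibration is good to about 2 mm. A picture is of the moment at which its call begins. There is no depth.
- ctrl.finish_job(): hands the job in; it is judged then, once.
Trained networks look in a picture, given as the dict that the camera call returned (one of the last four; its "shot" number tells which), for a name from the list of things; names that differ only in an ending like _2 or _b are one class to them, and where a whole thing is asked for, a point or a joint stands for the part that bears it (a point fixed in the world has none). Each returns a list of dicts, best first, with "score" (0 to 1); they miss things now and then, are a little off and sometimes report something else, mostly with a low value. They report only what shows in the picture. A call takes as long as a camera call.
- ctrl.outline_of(picture, name): "pixels" (384x512 bool, what is visible of it) and "xy" ([column, row] in pixels, amid what is visible of it).
- ctrl.mark_of(picture, name): "xy" ([column, row] in pixels: a listed point, or the origin of a listed thing).
The state is a dict: "time": time; "qpos": joint angles; "joint_vel": joint speeds; "joint_torque": joint torques, N m; "tool_pos": TCP position; "tool_rot": TCP orientation; "wrist_force": force on the tool from outside, world axes, zero at the start; "torque": the same for the moment, N m; "gripper_width": opening from 0.0 (shut) to 1.0 (fully open); "gripper_force": force on a finger pad.
Only numpy, scipy, OpenCV 4.12 (cv2) and the standard library are available. Lean on these libraries where they do the work, as an engineer would, in place of code of your own. Each camera call takes 0.05 s, during which the arm holds its last target. There are 200 camera calls.

TASK

Get the icing filler ready: twist the bayonet ring on the end of its leaning barrel clockwise, as seen facing the nozzle, until it clicks fully locked. Only then flip the cam lever beside it all the way over to the far side, which draws the barrel carriage home against the drive housing and locks it. Leave the other things on the bench where they are.

Things in the scene. Friction and masses are not known exactly. Their poses are not given: they have to be found in the camera images.
- filler: icing filler fixed to the bench: bed plate 16 mm thick (x -100 to 310, y -85 to 200 mm), white drive housing at the back (x 185 to 295, y -55 to 55, 121 mm high), before it a carriage on rails with a steel barrel, 62 mm thick, leaning 30 degrees to the front. Origin on the bench under the barrel; x from front (robot side) to housing, y to the lever's side, z up.
- ring_grip (a point): middle of the bayonet ring's dark knurled grip band, on its axis, about 180 mm above the bench. z is the axis, pointing out of the barrel, up and to the front, 30 degrees from vertical; x points to the ring's ear. Band: round, 56 mm diameter, 26 mm high (13 mm to each side), free all round, to be grasped across any diameter. A steel nozzle in its middle stands out to 33 mm from this point.
- ear_tip (a point): outer end of the ring's one ear, a tab 14 mm wide and 6 mm thick that reaches 56 mm from the ring's axis. It is part of the ring's 6 mm thick flange (72 mm diameter), which lies directly below the grip band, 13 to 19 mm below its middle. Same axes as ring_grip.
- ring (a joint): turn of the ring in rad, clockwise as seen facing the nozzle (looking against ring_grip's z): 0 unlocked (ear to the front and down), 1.57 locked at a hard stop (ear at the detent block on the barrel's lever side). Starts at 0 to 0.25. Takes under 0.1 N m, but 0.55 from about 1.2 on, where a spring pin resists; past 1.45 that snaps it to the stop. Let go below 1.2 it stays, from 1.2 to 1.4 it slips back to 1.2.
- lever_grip (a point): middle of the free part of the cam lever's handle: a round black bar, 16 mm thick, parallel to the filler's y axis, that sticks out 50 mm from the end of the lever's 10 mm steel rod to the side away from the barrel. This point is 28 mm from the rod and 85 mm from the pivot axis. The space in front of, behind and above the bar is free.
- lever_pivot (a point): the cam lever's pivot, in the plane of the lever's rod, 50 mm above the bench between two bracket plates that reach 16 mm above it; its axis runs along the filler's y.
- cam_lever (a joint): swing of the cam lever in rad: 0 open, leaning 0.8 rad from vertical to the front (filler's -x); grows as the handle goes up and over towards the housing; 1.6 locked at a hard stop, leaning 0.8 rad to the back (+x). Stiff, 2 to 4 N at the handle, stays where it is left. It starts between 0 and 0.12.
- carriage (a joint): travel of the barrel carriage in m along the filler's +x: 0 out, 0.030 home at the drive housing. It is linked to the cam lever and moves only with it; the ring moves along.
- bowl: bystander: white bowl 96 mm across, 45 mm high; origin under its centre
- nozzle: bystander: loose steel cone nozzle 30 mm across, 46 mm high; origin under its centre
- jar: bystander: glass jar 54 mm across, 70 mm high, standing on the bed plate's back corner; origin under its centre
- spatula: bystander: spatula lying on the bench; origin under its middle
- cutter: bystander: steel ring cutter 72 mm across, 30 mm high; origin under its centre
- tub: bystander: white tub 72 mm across, 75 mm high; origin under its centre
- cup: bystander: steel cup 72 mm across, 80 mm high; origin under its centre

How it is judged:
By the outcome, as a careful person would: the job done as asked, in the order asked, and still so for the second after the job is handed in, with the robot touching nothing.
It also fails if it takes over 51 s, if anything falls off the work surface, if the arm or the gripper's body presses on something with over 40 N, if the wrist force passes 120 N, or if a joint passes its speed limit or range.

## Working session

There is one attempt and no reset: what is moved stays moved. The work goes in short steps, Python scripts to look and compute and a tool call to move; the robot and the scene stay as the last step left them, time stands still between calls to the robot, and variables do not carry over. Pictures are saved under pics/ and viewed, at most 10 in all, crops included, and the job is handed in when it is done.

Besides the shell and the picture viewer there is one more tool, called after "Emit:" as name([rows], argument=value, ...), one row to a line, values as JSON. apply_moves: Moves the arm, as the interface text tells. Its arguments: {"type":"object","properties":{"steps":{"type":"array","items":{"type":"array"}}},"required":["steps"]}

```bash
mkdir -p pics
cat > h.py <<'E'
import numpy as np, cv2
from workcell import ctrl
from scipy.optimize import least_squares
def tri(obs):
    # obs: list of (cam,xy)
    A=[]
    for c,(u,v) in obs:
        P=c["K"]@np.c_[c["R"],c["t"]]
        A+= [u*P[2]-P[0], v*P[2]-P[1]]
    X=np.linalg.svd(np.array(A))[2][-1]; X=X[:3]/X[3]
    err=[np.linalg.norm(proj(c,X)-xy) for c,xy in obs]
    return X,err
def proj(c,X):
    p=c["K"]@(c["R"]@X+c["t"]); return p[:2]/p[2]
def cams():
    return {n:ctrl.read_camera(n) for n in("side","top")}
def save(c,f): cv2.imwrite("pics/"+f,c["pixels"][:,:,::-1])
E
python3 - <<'E'
from h import *
np.set_printoptions(precision=4,suppress=True)
C=cams()
for n in C: save(C[n],n+"0.png"); print(n,-C[n]["R"].T@C[n]["t"])
for name in["filler","ring_grip","ear_tip","lever_grip","lever_pivot","bowl","nozzle","jar","spatula","cutter","tub","cup"]:
    m={n:ctrl.mark_of(C[n],name)[:2] for n in C}
    for n in m: print(name,n,[(np.round(k["xy"],1).tolist(),round(k["score"],2)) for k in m[n]])
    if m["side"] and m["top"]: print("   ",*tri([(C[n],m[n][0]["xy"]) for n in C]))
s=ctrl.observe();print(s["time"],s["tool_pos"],s["tool_rot"])
E
```

```text
side [ 0.5315 -1.0969  0.7621]
top [ 0.41   -0.0267  1.3277]
filler side [([230.5, 252.1], 0.83), ([221.2, 294.9], 0.54)]
filler top [([278.7, 215.7], 0.93)]
    [ 0.5468 -0.1035  0.005 ] [np.float64(0.27200707329689555), np.float64(0.23839307493402842)]
ring_grip side [([234.2, 198.8], 0.54)]
ring_grip top [([277.9, 201.5], 0.59)]
    [ 0.5655 -0.0909  0.1764] [np.float64(0.3511797390635506), np.float64(0.3306709895508368)]
ear_tip side [([218.7, 212.6], 0.71), ([208.6, 192.5], 0.34)]
ear_tip top [([286.3, 217.5], 0.92)]
    [ 0.5243 -0.1152  0.1508] [np.float64(1.6030451301230495), np.float64(1.4689351702258335)]
lever_grip side [([205.7, 192.2], 0.53), ([219.8, 210.6], 0.39)]
lever_grip top []
lever_pivot side [([224.9, 211.8], 0.58)]
lever_pivot top [([229.3, 212.8], 0.82)]
    [0.5426 0.0392 0.0562] [np.float64(1.5678059734642733), np.float64(1.5375373909400762)]
bowl side [([252.6, 291.8], 0.89)]
bowl top [([329.8, 200.4], 0.97)]
    [ 0.5977 -0.2573 -0.0129] [np.float64(0.7019415776302573), np.float64(0.5439925529606678)]
nozzle side [([219.2, 295.5], 0.67), ([258.1, 177.5], 0
[... 317 characters left out ...]
, 349.3], 0.74)]
spatula top []
cutter side [([255.6, 176.2], 0.67), ([233.1, 253.6], 0.66)]
cutter top [([120.7, 168.2], 0.79), ([332.1, 229.2], 0.29)]
    [0.6729 0.3703 0.0045] [np.float64(1.4839169759177695), np.float64(1.7066180172190608)]
tub side [([226.7, 177.1], 0.6)]
tub top [([105.1, 208.7], 0.91)]
    [ 0.5566  0.4141 -0.0154] [np.float64(0.30808121016792417), np.float64(0.36435685346634483)]
cup side [([196.5, 175.0], 0.96)]
cup top [([106.1, 249.4], 0.81), ([108.4, 206.9], 0.45)]
    [0.4374 0.3935 0.012 ] [np.float64(0.1968370615353343), np.float64(0.23578235464251937)]
1.3 [0.1966 0.5669 0.4046] [[-0.9448  0.3276 -0.    ]
 [ 0.3276  0.9448 -0.0001]
 [-0.     -0.0001 -1.    ]]
```

Run:
```python
from h import *
a=cv2.imread("pics/side0.png")[130:310,130:330];b=cv2.imread("pics/top0.png")[110:290,180:380]
cv2.imwrite("pics/ab.png",np.hstack([cv2.resize(x,None,fx=2,fy=2.6,interpolation=3) if 0 else cv2.resize(x,(400,360),interpolation=2) for x in(a,b)]))
```

```text
(no output)
```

View pics/ab.png

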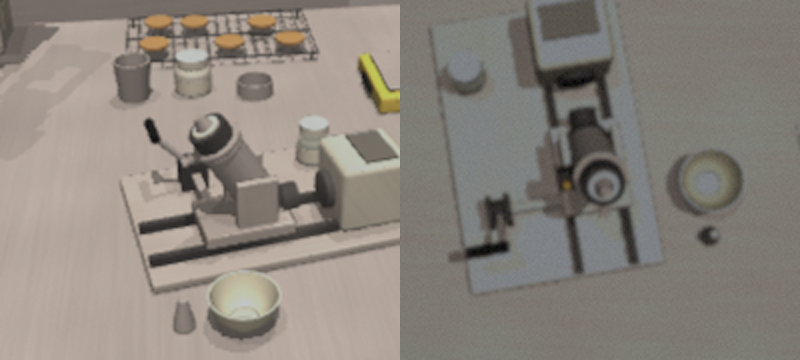

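The side view shows the filler with its ring at about (235,198) and the lever handle at (205,195), leaning to the front. In the top view the handle is at about (222,235) and the bed corners are at about (216,256), (311,241) and (196,124), so the filler is yawed about 9°. I'll fit one model to all the points.

```bash
cat > fit.py <<'E'
from h import *
np.set_printoptions(precision=4,suppress=True)
S=np.sin(np.pi/6);Cc=np.cos(np.pi/6)
Z=np.array([-S,0,Cc])
def model(p):
    x,y,yaw,rx,rz,th,px,py,q=p
    R=np.array([[np.cos(yaw),-np.sin(yaw),0],[np.sin(yaw),np.cos(yaw),0],[0,0,1]]);o=np.array([x,y,0])
    g=np.array([rx,0,rz]); d0=np.array([-Cc,0,-S]); d1=np.array([0,1,0])
    e=np.cos(th)*d0+np.sin(th)*d1
    ear=g-.016*Z+.056*e
    pv=np.array([px,py,.05]); a=.8-q
    lg=pv+[-.085*np.sin(a),.028,.085*np.cos(a)]
    W=lambda v:o+R@v
    return dict(filler=o,ring_grip=W(g),ear_tip=W(ear),lever_pivot=W(pv),lever_grip=W(lg),
      FL=W(np.array([-.1,.2,.016])),FR=W(np.array([-.1,-.085,.016])),BL=W(np.array([.31,.2,.016]))),R
def run(n=3,show=True):
    obs=[]
    for i in range(n):
        C=cams()
        for k in C:
            for nm in["filler","ring_grip","ear_tip","lever_grip","lever_pivot"]:
                for m in ctrl.mark_of(C[k],nm)[:2]: 
                    if m["score"]>.3: obs.append((C[k],nm,m["xy"],1.))
        m=ctrl.outline_of(C["top"],"filler")
        if m:
            m=m[0]["pixels"]
            r=np.arange(150,235); l=np.array([[np.argmax(m[i]),i] for i in r if m[i].any()],float)
            c=np.arange(230,300); b=np.array([[j,383-np.argmax(m[::-1,j])] for j in c if m[:,j].any()],float)
            f=lambda p:cv2.fitLine(p.astype(np.float32),cv2.DIST_HUBER,0,.01,.01).ravel()
            L,B=f(l),f(b)
            t=np.linalg.solve(np.c_[L[:2],-B[:2]],B[2:]-L[2:]); X=L[2:]+t[0]*L[:2]
            if i==0: print("edges",L,B,"corner",X)
            if show: obs.append((C["top"],"FL",X+[-.5,.5],1.)); 
    if show:
        obs+= [(C["top"],"FR",np.array([311.5,241]),.7),(C["top"],"BL",np.array([196,124.]),.7)]
    def res(p):
        M,_=model(p); o=[]
        for c,nm,xy,w in obs:
            d=(proj(c,M[nm])-xy)*w; nr=np.linalg.norm(d)+1e-9
            o.append(d*np.sqrt(2*9*(np.sqrt(1+nr*nr/9)-1))/nr if 0 else d/np.sqrt(1+nr*nr/16))
        return np.r_[np.ravel(o),(p[4]-.18)/.003,(p[8]-.06)/.06,(p[5]-.12)/.3]
    p=least_squares(res,[.547,-.1,.155,0,.18,.12,.0,.14,.06]).x
    M,R=model(p)
    for c,nm,xy,w in obs[-60:]:
        print(nm,'top' if c["t"][2]>1.3 and abs(c["R"][2,2])>.9 else 'side',np.round(xy,1),proj(c,M[nm])-xy)
    print(p); 
    for k in M: print(k,M[k])
    return p,M,R
if __name__=="__main__":
    p,M,R=run(); np.save("p.npy",p)
E
python3 fit.py
```

```text
edges [  0.1506   0.9886 206.0983 191.9558] [  0.9846  -0.1749 262.5    248.3   ] corner [215.94   256.5708]
filler side [233.8 253.7] [-0.3665 -1.4852]
ring_grip side [227.7 215. ] [  6.9683 -17.1674]
ring_grip side [235.5 199.4] [-0.8317 -1.5674]
ear_tip side [220.3 210.9] [0.3358 1.2738]
lever_grip side [205.7 191.4] [1.5722 1.2384]
lever_pivot side [225.7 214. ] [ 1.4322 -1.5533]
filler side [275.9 213.3] [1.0999 0.1303]
ring_grip side [279.4 200.8] [0.8667 0.67  ]
ear_tip side [280.4 220.3] [-0.6526 -1.4644]
lever_grip side [218.7 231.7] [0.7116 0.7744]
lever_pivot side [226.6 212.5] [1.4857 1.3131]
FL side [215.4 257.1] [-1.0718  0.7274]
filler side [234.5 254. ] [-1.0665 -1.7852]
ring_grip side [234.3 199.9] [ 0.3683 -2.0674]
ear_tip side [222.9 210.5] [-2.2642  1.6738]
lever_grip side [209.1 193.6] [-1.8278 -0.9616]
lever_grip side [220.5 293.4] [ -13.2278 -100.7616]
lever_pivot side [228.6 215. ] [-1.4678 -2.5533]
lever_pivot side [226.4 179.7] [ 0.7322 32.7467]
filler side [276.7 214.5] [ 0.2999 -1.0697]
ring_grip side [279.3 201.2] [0.9667 0.27  ]
ear_tip side [219.  236.2
[... 456 characters left out ...]
8] [ 0.3999 -1.3697]
ring_grip side [279.7 203. ] [ 0.5667 -1.53  ]
ear_tip side [282.7 220.3] [-2.9526 -1.4644]
lever_grip side [220.7 234.6] [-1.2884 -2.1256]
lever_grip side [105.2 206.7] [114.2116  25.7744]
lever_pivot side [228.3 213.8] [-0.2143  0.0131]
FL side [214.3 257.3] [0.0914 0.4947]
FR side [311.5 241. ] [0.403  1.2766]
BL side [196. 124.] [-0.9563 -2.0704]
[ 0.5547 -0.0986  0.1808  0.0113  0.1825  0.0972  0.0156  0.1413  0.1185]
filler [ 0.5547 -0.0986  0.    ]
ring_grip [ 0.5658 -0.0966  0.1825]
ear_tip [ 0.5252 -0.0985  0.1408]
lever_pivot [0.5446 0.0432 0.05  ]
lever_grip [0.4869 0.0611 0.116 ]
FL [0.4203 0.0801 0.016 ]
FR [ 0.4716 -0.2002  0.016 ]
BL [0.8236 0.1539 0.016 ]
```

```bash
cat > plan.py <<'E'
from h import *
def rows(wps,pos,yaw,res=.001,jaw=0):
    """wps: list of (xyz, tool-y yaw deg); rows from the pose (tool z down), rounded with carry-over"""
    pos=np.array(pos,float);out=[]
    for X,a in wps:
        c,s=np.cos(np.radians(yaw)),np.sin(np.radians(yaw))
        R=np.array([[-s,c,0],[c,s,0],[0,0,-1.]])  # cols x,y,z
        if not np.isclose(np.linalg.det(R),1): raise SystemExit
        d=np.round(R.T@(np.array(X)-pos)/res)*res; sp=round(float(-(a-yaw)))
        pos=pos+R@d; yaw=yaw-sp; out.append([[round(float(v),4) for v in d],sp,jaw])
    return out
def now():
    s=ctrl.observe(); R=s["tool_rot"]; return s,np.array(s["tool_pos"]),np.degrees(np.arctan2(R[1][1],R[0][1]))
YAW=.172; G=np.array([.566,-.094,.181])
def F(v,o=G,yaw=YAW): 
    c,s=np.cos(yaw),np.sin(yaw); return np.array([o[0]+c*v[0]-s*v[1],o[1]+s*v[0]+c*v[1],o[2]+v[2]])
def ringpose(th,gap=.0,g=G):
    r=.060-.010*np.clip(th/1.57,0,1)
    T=np.array([.866*np.sin(th),np.cos(th)]);T/=np.linalg.norm(T)
    c=np.array([.008-.866*r*np.cos(th),r*np.sin(th)])-(.021+gap)*T
    z=-.0139-.025*np.cos(th)-.004+.182
    return F([c[0],c[1],z],g), np.degrees(np.arctan2(T[1],T[0])+YAW)
E
python3 - <<'E'
from plan import *
s,p,y=now(); P,a=ringpose(-.15,.012); print(p,y,P,a)
up=P.copy();up[2]=.405
n=19; w=[(p+(up-p)*i/n,y+(a-y)*i/n) for i in range(1,n+1)]
print(rows(w,p,y)); print(rows([(up+(P-up)*i/3,a) for i in(1,2,3)],up,a))
# clearance of finger rectangle vs band/flange
for th in np.arange(0,1.6,.2):
    C,a=ringpose(th); t=np.radians(a); m=9
    for lo,hi,rad in((-.013,.013,.028),(-.019,-.013,.036)):
        f=np.linspace(0,2*np.pi,361)
        for h in np.linspace(lo,hi,9):
            pts=np.array([F([-.866*rad*np.cos(q)-.5*h,rad*np.sin(q),-.5*rad*np.cos(q)+.866*h]) for q in f])
            pts=pts[pts[:,2]>C[2]-.182]
            if len(pts)==0: continue
            d=pts[:,:2]-C[:2]; u=d@[np.cos(t),np.sin(t)]; v=d@[-np.sin(t),np.cos(t)]
            m=min(m,np.max([abs(u)-.0135,abs(v)-.01],0).min())
    print(round(th,2),"clear mm",round(m*1000,1))
E
```

```text
[0.19659909 0.56687969 0.40462895] 70.8775950501873 [ 0.53461782 -0.14176315  0.32038072] 107.31153751955377
[[[-0.029, -0.029, -0.0], -2, 0], [[-0.028, -0.031, -0.0], -2, 0], [[-0.027, -0.031, -0.0], -2, 0], [[-0.026, -0.032, -0.0], -2, 0], [[-0.024, -0.034, -0.0], -2, 0], [[-0.024, -0.034, -0.0], -2, 0], [[-0.022, -0.034, -0.0], -1, 0], [[-0.022, -0.036, -0.0], -2, 0], [[-0.02, -0.036, -0.0], -2, 0], [[-0.019, -0.036, -0.0], -2, 0], [[-0.018, -0.037, -0.0], -2, 0], [[-0.017, -0.038, -0.0], -2, 0], [[-0.015, -0.039, -0.0], -2, 0], [[-0.014, -0.039, -0.0], -2, 0], [[-0.012, -0.039, -0.0], -2, 0], [[-0.012, -0.04, -0.0], -2, 0], [[-0.009, -0.04, -0.0], -2, 0], [[-0.009, -0.04, -0.0], -2, 0], [[-0.007, -0.041, -0.0], -1, 0]]
[[[0.0, 0.0, 0.028], 0, 0], [[0.0, 0.0, 0.028], 0, 0], [[0.0, 0.0, 0.029], 0, 0]]
0.0 clear mm 3.5
0.2 clear mm 2.5
0.4 clear mm 2.4
0.6 clear mm 3.0
0.8 clear mm 4.1
1.0 clear mm 5.8
1.2 clear mm 5.4
1.4 clear mm 4.7
```

Emit:
apply_moves([
  [[-0.029,-0.029,0],-2,0],
  [[-0.028,-0.031,0],-2,0],
  [[-0.027,-0.031,0],-2,0],
  [[-0.026,-0.032,0],-2,0],
  [[-0.024,-0.034,0],-2,0],
  [[-0.024,-0.034,0],-2,0],
  [[-0.022,-0.034,0],-1,0],
  [[-0.022,-0.036,0],-2,0],
  [[-0.02,-0.036,0],-2,0],
  [[-0.019,-0.036,0],-2,0],
  [[-0.018,-0.037,0],-2,0],
  [[-0.017,-0.038,0],-2,0],
  [[-0.015,-0.039,0],-2,0],
  [[-0.014,-0.039,0],-2,0],
  [[-0.012,-0.039,0],-2,0],
  [[-0.012,-0.04,0],-2,0],
  [[-0.009,-0.04,0],-2,0],
  [[-0.009,-0.04,0],-2,0],
  [[-0.007,-0.041,0],-1,0],
  [[0,0,0],0,0],
])

```text
time: 5.25
tool_pos: [0.5372, -0.1458, 0.4049]
tool_rot: [[-0.958, -0.287, 0.003], [-0.287, 0.958, -0.003], [-0.002, -0.003, -1.0]]
wrist_force: [-0.2, 0.3, 0.4]
gripper_width: 0.006
gripper_force: 0.0
```

Run:
```python
from plan import *
np.set_printoptions(precision=4,suppress=True)
s,p,y=now();print(p,y,s["gripper_width"],s["qpos"],s["wrist_force"])
P,a=ringpose(-.15,.012);print(P,a)
up=P.copy();up[2]=p[2];print(rows([(up,a)]+[(up+(P-up)*i/3,a) for i in(1,2,3)],p,y))
C=cams();save(C["side"],"s1.png")
a=C["side"]["pixels"][130:280,130:330,::-1];b=C["top"]["pixels"][130:280,180:380,::-1]
cv2.imwrite("pics/ab1.png",np.hstack([cv2.resize(x,(400,300),interpolation=2) for x in(a,b)]))
```

```text
[ 0.5372 -0.1458  0.4049] 106.70234855727554 0.0056800214825624765 [ -22.2639   16.9369   92.0074   -0.0913   70.8464 -128.9366] [-0.1625  0.2542  0.4101]
[ 0.5346 -0.1418  0.3204] 107.31153751955377
[[[0.001, 0.005, 0.0], -1, 0], [[0.0, -0.0, 0.028], 0, 0], [[0.0, -0.0, 0.028], 0, 0], [[0.0, -0.0, 0.028], 0, 0]]
```

View pics/ab1.png

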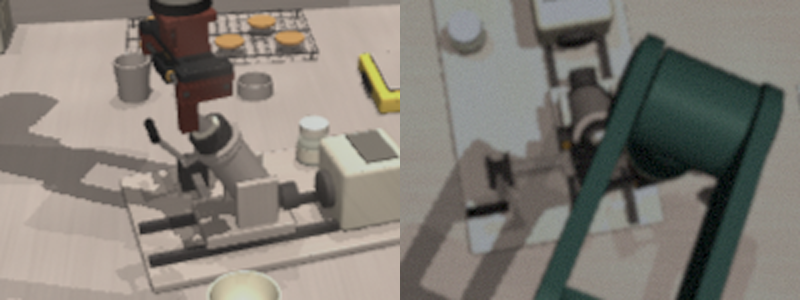

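The side view shows the closed fingers in front of the ring, with the tip at about (224,195), clear of the lever. I'll go down next.

Emit:
apply_moves([
  [[0.003,0,0],-1,0],
  [[0,0,0.028],0,0],
  [[0,0,0.028],0,0],
  [[0,0,0.028],0,0],
  [[0,0,0],0,0],
])

```text
time: 5.85
tool_pos: [0.5298, -0.1403, 0.3178]
tool_rot: [[-0.951, -0.309, -0.007], [-0.309, 0.951, 0.003], [0.006, 0.005, -1.0]]
wrist_force: [0.4, 0.7, -0.2]
gripper_width: 0.006
gripper_force: 0.0
```

Run:
```python
from plan import *
np.set_printoptions(precision=4,suppress=True)
s,p,y=now();print(p,y,s["wrist_force"])
C=cams()
for nm in("ear_tip","ring_grip"):
  for n in C: print(nm,n,[(np.round(k["xy"],1).tolist(),round(k["score"],2)) for k in ctrl.mark_of(C[n],nm)[:2]])
for th in(0,.1,.25,.5): 
  e=F([.008-.866*.056*np.cos(th),.056*np.sin(th),-.0139-.028*np.cos(th)]);print(th,proj(C["side"],e),proj(C["top"],e))
cv2.imwrite("pics/s2.png",cv2.resize(C["side"]["pixels"][160:260,180:300,::-1],(720,600),interpolation=2))
```

```text
[ 0.5298 -0.1403  0.3178] 107.99650156854041 [ 0.4357  0.7338 -0.2117]
ear_tip side []
ear_tip top [([278.2, 217.9], 0.63), ([276.7, 214.1], 0.16)]
ring_grip side [([234.4, 197.9], 0.44)]
ring_grip top [([278.5, 203.6], 0.47)]
0 [221.0324 213.1331] [280.6405 218.5692]
0.1 [220.7102 212.0458] [278.5411 218.7827]
0.25 [220.5474 210.2442] [275.3934 218.7408]
0.5 [221.1189 206.8927] [270.3171 217.7107]
```

View pics/s2.png

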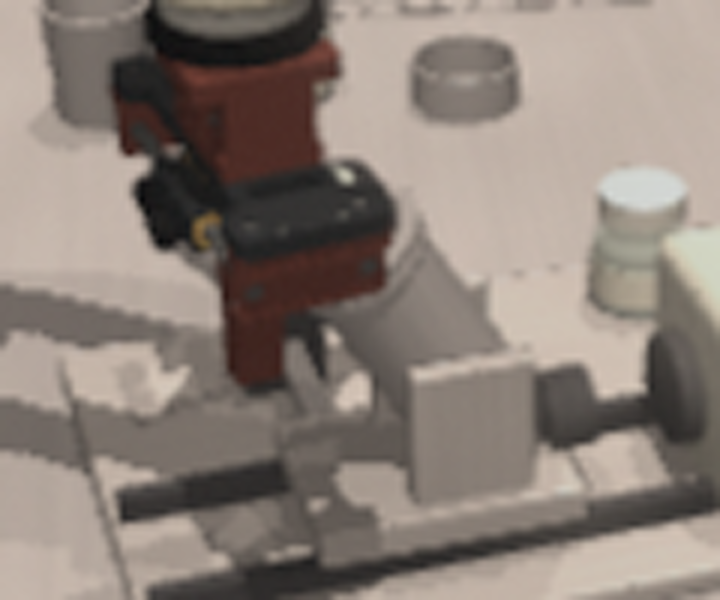

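The fingers are in front of the ring, on the ear's trailing side, and the body clears the nozzle. I'll plan the push along the arc.

Run:
```python
from plan import *
s,p,y=now()
print(rows([ringpose(t) for t in np.r_[-.07,np.linspace(0,1.12,17)]],p,y))
```

```text
[[[-0.001, 0.017, 0.002], 5, 0], [[0.001, 0.004, 0.0], 3, 0], [[0.001, 0.004, 0.0], 4, 0], [[0.001, 0.004, -0.0], 3, 0], [[0.001, 0.004, -0.0], 4, 0], [[0.0, 0.005, -0.001], 3, 0], [[0.001, 0.004, -0.0], 4, 0], [[0.001, 0.003, -0.001], 3, 0], [[0.001, 0.004, -0.001], 4, 0], [[0.001, 0.004, -0.001], 4, 0], [[0.001, 0.004, -0.001], 3, 0], [[0.0, 0.004, -0.001], 4, 0], [[0.001, 0.003, -0.001], 4, 0], [[0.001, 0.004, -0.001], 4, 0], [[0.001, 0.003, -0.001], 4, 0], [[0.001, 0.004, -0.002], 4, 0], [[0.001, 0.003, -0.001], 5, 0], [[0.001, 0.003, -0.002], 4, 0]]
```

Emit:
apply_moves([
  [[0,0.007,0],2,0],
  [[0,0.006,0],2,0],
  [[0,0.004,0.001],1,0],
  [[0.001,0.004,0],3,0],
  [[0.001,0.004,0],4,0],
  [[0.001,0.004,0],3,0],
  [[0.001,0.004,0],4,0],
  [[0,0.005,-0.001],3,0],
  [[0.001,0.004,0],4,0],
  [[0.001,0.003,-0.001],3,0],
  [[0.001,0.004,-0.001],4,0],
  [[0,0,0],0,0],
])

```text
time: 7.35
tool_pos: [0.5199, -0.0943, 0.3232]
tool_rot: [[-0.965, 0.261, 0.001], [0.261, 0.965, -0.001], [-0.001, -0.0, -1.0]]
wrist_force: [-0.8, -0.4, 1.1]
gripper_width: 0.004
gripper_force: 0.2
```

Run:
```python
from plan import *
np.set_printoptions(precision=4,suppress=True)
s,p,y=now();print(p,y,s["wrist_force"],ringpose(.5))
C=cams()
for n in C: print(n,[(np.round(k["xy"],1).tolist(),round(k["score"],2)) for k in ctrl.mark_of(C[n],"ear_tip")[:2]])
for th in(0,.1,.25,.5,.7): 
  e=F([.008-.866*.056*np.cos(th),.056*np.sin(th),-.0139-.028*np.cos(th)]);print(th,proj(C["side"],e),proj(C["top"],e))
a=C["side"]["pixels"][160:260,180:300,::-1];b=C["top"]["pixels"][150:270,200:320,::-1]
cv2.imwrite("pics/s3.png",np.hstack([cv2.resize(x,(400,400),interpolation=2) for x in(a,b)]))
```

```text
[ 0.5199 -0.0943  0.3232] 74.87768367457095 [-0.7799 -0.3935  1.0591] (array([ 0.5211, -0.0934,  0.3232]), np.float64(74.53613863944678))
side [([222.0, 207.0], 0.78)]
top []
0 [221.0324 213.1331] [280.6405 218.5692]
0.1 [220.7102 212.0458] [278.5411 218.7827]
0.25 [220.5474 210.2442] [275.3934 218.7408]
0.5 [221.1189 206.8927] [270.3171 217.7107]
0.7 [222.2976 204.0177] [266.5836 216.0557]
```

View pics/s3.png

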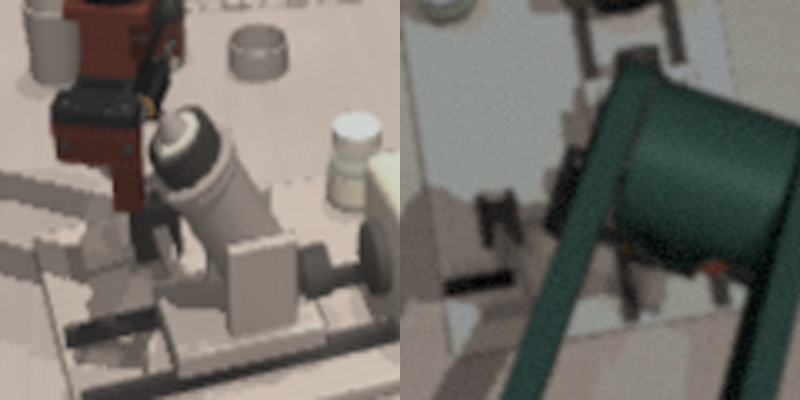

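The side network puts the ear at (222,207), which matches a turn of 0.5, and the fingers are right behind it. The ring is turning with the push, so I'll plan the rest.

Run:
```python
from plan import *
s,p,y=now()
for r in rows([ringpose(t) for t in np.linspace(.57,1.55,15)],p,y): print(r)
```

```text
[[0.0, 0.005, -0.001], 4, 0]
[[0.001, 0.004, -0.001], 4, 0]
[[0.001, 0.004, -0.001], 4, 0]
[[0.001, 0.003, -0.001], 4, 0]
[[0.001, 0.004, -0.002], 4, 0]
[[0.001, 0.003, -0.001], 4, 0]
[[0.001, 0.004, -0.001], 4, 0]
[[0.001, 0.003, -0.002], 4, 0]
[[0.001, 0.004, -0.002], 5, 0]
[[0.001, 0.003, -0.001], 4, 0]
[[0.001, 0.003, -0.002], 4, 0]
[[0.001, 0.003, -0.001], 5, 0]
[[0.001, 0.003, -0.002], 4, 0]
[[0.001, 0.004, -0.002], 5, 0]
[[0.001, 0.003, -0.002], 5, 0]
```

Emit:
apply_moves([
  [[0,0.005,-0.001],4,0],
  [[0.001,0.004,-0.001],4,0],
  [[0.001,0.004,-0.001],4,0],
  [[0.001,0.003,-0.001],4,0],
  [[0.001,0.004,-0.002],4,0],
  [[0.001,0.003,-0.001],4,0],
  [[0.001,0.004,-0.001],4,0],
  [[0.001,0.003,-0.002],4,0],
  [[0.001,0.004,-0.002],5,0],
  [[0,0,0],0,0],
])

```text
time: 8.55
tool_pos: [0.5299, -0.0611, 0.3346]
tool_rot: [[-0.614, 0.789, -0.001], [0.789, 0.614, 0.0], [0.001, -0.0, -1.0]]
wrist_force: [-2.2, 0.2, -0.3]
gripper_width: 0.009
gripper_force: 0.4
```

Emit:
apply_moves([
  [[0.001,0.003,-0.001],4,0],
  [[0.001,0.003,-0.002],4,0],
  [[0,0,0],0,0],
])

```text
time: 8.85
tool_pos: [0.5337, -0.0562, 0.3376]
tool_rot: [[-0.5, 0.866, -0.0], [0.866, 0.5, 0.0], [0.0, -0.0, -1.0]]
wrist_force: [-1.0, 0.5, 0.8]
gripper_width: 0.004
gripper_force: 0.4
```

Emit:
apply_moves([
  [[0.001,0.003,-0.001],5,0],
  [[0.001,0.003,-0.002],4,0],
  [[0,0,0],0,0],
])

```text
time: 9.15
tool_pos: [0.5367, -0.052, 0.3398]
tool_rot: [[-0.359, 0.933, -0.005], [0.933, 0.359, -0.001], [0.001, -0.005, -1.0]]
wrist_force: [-4.3, -3.0, -0.4]
gripper_width: 0.002
gripper_force: 2.8
```

Emit:
apply_moves([
  [[0.001,0.004,-0.002],5,0],
  [[0,0,0],0,0],
])

```text
time: 9.35
tool_pos: [0.5386, -0.05, 0.3409]
tool_rot: [[-0.276, 0.961, -0.01], [0.961, 0.276, -0.001], [0.001, -0.01, -1.0]]
wrist_force: [-8.3, -5.1, -2.0]
gripper_width: 0.007
gripper_force: 4.8
```

Run:
```python
from plan import *
np.set_printoptions(precision=4,suppress=True)
s,p,y=now();print(p,y,s["wrist_force"],s["torque"],ringpose(1.5))
C=cams()
for n in C: print(n,[(np.round(k["xy"],1).tolist(),round(k["score"],2)) for k in ctrl.mark_of(C[n],"ear_tip")[:2]])
for th in(1,1.2,1.4,1.57): 
  e=F([.008-.866*.056*np.cos(th),.056*np.sin(th),-.0139-.028*np.cos(th)]);print(th,proj(C["side"],e),proj(C["top"],e))
```

```text
[ 0.5386 -0.05    0.3409] 16.024682798782038 [-8.2731 -5.1029 -2.0394] [-0.8477  1.5536 -0.0477] (array([ 0.5419, -0.0489,  0.3433]), np.float64(14.536254840712084))
side []
top [([279.2, 212.5], 0.66)]
1 [225.1379 199.6355] [261.8675 212.3301]
1.2 [227.6352 196.8217] [259.4968 209.1506]
1.4 [230.5091 194.2102] [257.8638 205.551 ]
1.57 [233.1712 192.2181] [257.1106 202.2642]
```

The force is rising, so the ring has reached the spring pin. I'll keep pushing in small steps.

Emit:
apply_moves([
  [[0.001,0.003,-0.002],4,0],
  [[0,0.003,-0.001],2,0],
  [[0,0,0],0,0],
])

```text
time: 9.85
tool_pos: [0.5416, -0.0477, 0.3422]
tool_rot: [[-0.175, 0.984, -0.018], [0.984, 0.175, -0.001], [0.002, -0.018, -1.0]]
wrist_force: [-14.6, -6.9, -3.9]
gripper_width: 0.003
gripper_force: 7.7
```

Emit:
apply_moves([
  [[0,0.003,-0.001],0,0],
  [[0,0,0],0,0],
])

```text
time: 10.05
tool_pos: [0.546, -0.046, 0.3445]
tool_rot: [[-0.175, 0.984, -0.013], [0.985, 0.175, 0.002], [0.005, -0.012, -1.0]]
wrist_force: [-9.8, 2.8, 4.8]
gripper_width: 0.001
gripper_force: 4.8
```

Emit:
apply_moves([
  [[0,0.003,0],0,0],
  [[0,0,0],0,0],
])

```text
time: 10.25
tool_pos: [0.5512, -0.0456, 0.3458]
tool_rot: [[-0.175, 0.984, -0.005], [0.984, 0.175, 0.001], [0.002, -0.005, -1.0]]
wrist_force: [-6.2, 1.7, 0.7]
gripper_width: 0.003
gripper_force: 2.7
```

Emit:
apply_moves([
  [[0,0.002,0],0,0],
  [[0,0,0],0,0],
  [[0,0,0],0,0],
])

```text
time: 10.55
tool_pos: [0.5521, -0.0454, 0.3456]
tool_rot: [[-0.176, 0.984, -0.009], [0.984, 0.176, 0.001], [0.002, -0.008, -1.0]]
wrist_force: [-10.5, 0.3, 3.0]
gripper_width: 0.005
gripper_force: 5.0
```

Emit:
apply_moves([
  [[0,0.002,0],0,0],
  [[0,0,0],0,0],
  [[0,0,0],0,0],
])

```text
time: 10.85
tool_pos: [0.5529, -0.0452, 0.3454]
tool_rot: [[-0.176, 0.984, -0.012], [0.984, 0.176, 0.0], [0.002, -0.012, -1.0]]
wrist_force: [-14.6, -1.0, 8.3]
gripper_width: 0.002
gripper_force: 7.3
```

Run:
```python
from plan import *
np.set_printoptions(precision=4,suppress=True)
s,p,y=now();print(p,y,s["wrist_force"],s["torque"],ringpose(1.57))
C=cams()
for n in C: print(n,[(np.round(k["xy"],1).tolist(),round(k["score"],2)) for k in ctrl.mark_of(C[n],"ear_tip")[:2]])
a=C["side"]["pixels"][150:250,180:300,::-1];b=C["top"]["pixels"][150:250,200:320,::-1]
cv2.imwrite("pics/s4.png",np.hstack([cv2.resize(x,(400,400),interpolation=2) for x in(a,b)]))
```

```text
[ 0.5529 -0.0452  0.3454] 10.122620873661678 [-14.6048  -0.9917   8.2879] [-0.2871  2.4751 -0.0595] (array([ 0.5446, -0.047 ,  0.3451]), np.float64(9.907560174685722))
side []
top []
```

View pics/s4.png

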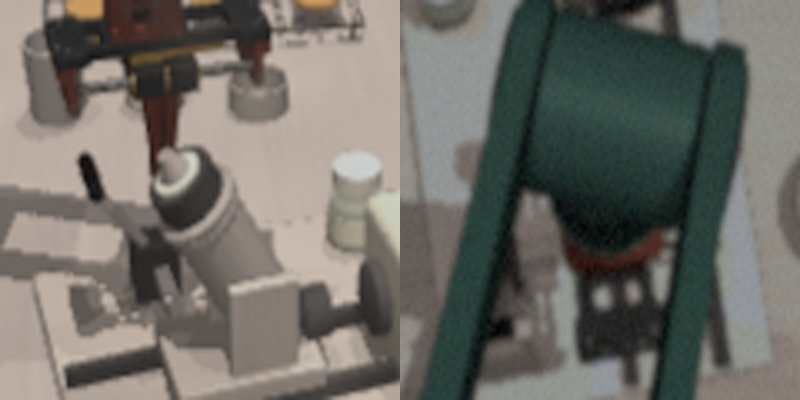

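The finger sits behind the ear on the lever side. There was a free snap and then stiff resistance. I'll back off, go up and move aside so the ring and lever can be seen.

Emit:
apply_moves([
  [[0,-0.015,0],0,0],
  [[0,-0.02,0],0,0],
  [[0,0,-0.03],0,0],
  [[0,0,-0.04],0,0],
  [[0.038,-0.009,-0.01],0,0.3],
  [[0.038,-0.009,0],0,0.3],
  [[0.038,-0.009,0],0,0.3],
  [[0.038,-0.009,0],0,0.3],
  [[0.038,-0.009,0],0,0.3],
  [[0.038,-0.009,0],0,0.3],
  [[0.038,-0.009,0],0,0.3],
  [[0.038,-0.009,0],0,0.3],
  [[0,0,0],0,0.3],
  [[0,0,0],0,0.3],
])

```text
time: 12.45
tool_pos: [0.3994, 0.2364, 0.4268]
tool_rot: [[-0.176, 0.984, 0.001], [0.984, 0.176, -0.0], [-0.0, 0.001, -1.0]]
wrist_force: [-0.3, -0.5, 0.4]
gripper_width: 0.3
gripper_force: 0.0
```

Run:
```python
from plan import *
np.set_printoptions(precision=4,suppress=True)
s,p,y=now();print(p,y,s["wrist_force"],s["gripper_width"])
D=[]
for i in range(2):
  C=cams();D.append(C)
  for nm in("ear_tip","ring_grip","lever_grip","lever_pivot"):
    m={n:ctrl.mark_of(C[n],nm)[:2] for n in C}
    for n in m: print(nm,n,[(np.round(k["xy"],1).tolist(),round(k["score"],2)) for k in m[n]])
    if m["side"] and m["top"]: print("   ",*tri([(C[n],m[n][0]["xy"]) for n in C]))
for th in(1.2,1.57): 
  e=F([.008-.866*.056*np.cos(th),.056*np.sin(th),-.0139-.028*np.cos(th)]);print(th,proj(C["side"],e),proj(C["top"],e))
a=C["side"]["pixels"][160:260,180:280,::-1];b=C["top"]["pixels"][160:260,200:300,::-1]
cv2.imwrite("pics/s5.png",np.hstack([cv2.resize(x,(400,400),interpolation=2) for x in(a,b)]))
```

```text
[0.3994 0.2364 0.4268] 10.158900486352024 [-0.3319 -0.4861  0.4099] 0.3004531224642165
ear_tip side []
ear_tip top [([257.1, 202.1], 0.72)]
ring_grip side [([234.6, 200.9], 0.73)]
ring_grip top [([277.7, 199.8], 0.91)]
    [ 0.5687 -0.0907  0.1699] [np.float64(1.2173114448342979), np.float64(1.1409231515184746)]
lever_grip side [([210.6, 192.7], 0.6)]
lever_grip top [([222.2, 233.7], 0.51)]
    [0.4901 0.0538 0.1183] [np.float64(2.3584569133873017), np.float64(2.4256868841524155)]
lever_pivot side [([228.4, 212.7], 0.9)]
lever_pivot top [([226.2, 212.4], 0.94)]
    [0.5489 0.0489 0.0452] [np.float64(0.0655929021278193), np.float64(0.06463224097873242)]
ear_tip side []
ear_tip top [([257.5, 204.4], 0.75), ([225.1, 215.8], 0.3)]
ring_grip side [([232.4, 197.6], 0.69)]
ring_grip top [([276.7, 199.7], 0.82)]
    [ 0.5655 -0.0877  0.1795] [np.float64(2.068601522819498), np.float64(1.9480940024196187)]
lever_grip side [([206.5, 189.8], 0.43)]
lever_grip top [([222.6, 232.3], 0.74), ([396.8, 214.4], 0.58)]
    [0.4862 0.0515 0.1315] [np.float64(0.16407362681268065), np.float64(0.16873963107992096)]
lever_pivot side [([226.4, 214.4], 0.71)]
lever_pivot top [([226.9, 215.3], 0.57)]
    [0.5416 0.047  0.0405] [np.float64(0.12066127875219072), np.float64(0.11864101777816252)]
1.2 [227.6352 196.8217] [259.4968 209.1506]
1.57 [233.1712 192.2181] [257.1106 202.2642]
```

View pics/s5.png

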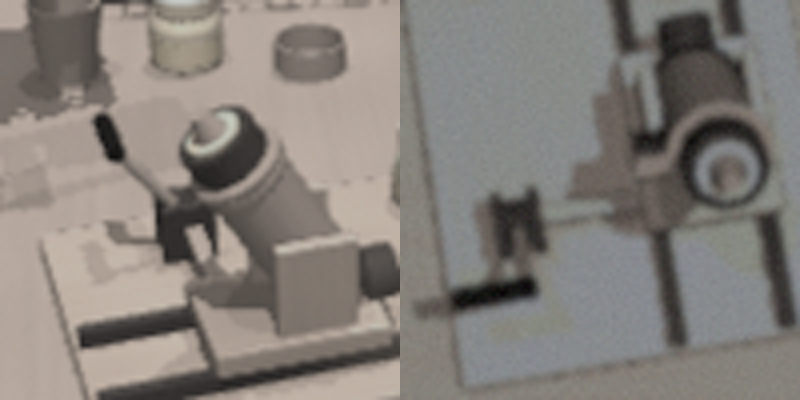

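The top view shows the ear at (257,202), exactly where the locked position projects, so the ring is locked. The black lever bar is centred at about (223,233), near (0.486, 0.057, 0.118) in the world. I'll go down over it with the jaws apart.

Emit:
apply_moves([
  [[-0.038,0.011,0],0,0.5],
  [[-0.038,0.011,0],0,0.5],
  [[-0.038,0.011,0],0,0.5],
  [[-0.038,0.011,0],0,0.5],
  [[-0.04,0.01,0],0,0.5],
  [[0,0,0.03],0,0.5],
  [[0,0,0.03],0,0.5],
  [[0,0,0],0,0.5],
])

```text
time: 14.25
tool_pos: [0.4839, 0.0556, 0.3636]
tool_rot: [[-0.171, 0.985, -0.007], [0.985, 0.171, 0.0], [0.001, -0.007, -1.0]]
wrist_force: [-0.5, 0.5, -0.0]
gripper_width: 0.5
gripper_force: 0.0
```

Emit:
apply_moves([
  [[0,0,0.02],0,0.5],
  [[0,0,0.02],0,0.5],
  [[0,0,0.02],0,0.5],
  [[0,0,0.02],0,0.5],
  [[0,0,0.005],0,0.5],
  [[0,0,0],0,0.5],
])

```text
time: 14.85
tool_pos: [0.4857, 0.0563, 0.282]
tool_rot: [[-0.172, 0.985, -0.001], [0.985, 0.172, -0.0], [0.0, -0.001, -1.0]]
wrist_force: [0.2, 0.6, 0.3]
gripper_width: 0.499
gripper_force: 0.0
```

Run:
```python
from plan import *
np.set_printoptions(precision=4,suppress=True)
s,p,y=now();print(p,y,s["wrist_force"])
C=cams();a=C["side"]["pixels"][140:240,150:270,::-1]
cv2.imwrite("pics/s6.png",cv2.resize(a,(720,600),interpolation=2))
```

```text
[0.4857 0.0563 0.282 ] 9.905911160477013 [0.1855 0.6369 0.3412]
```

View pics/s6.png

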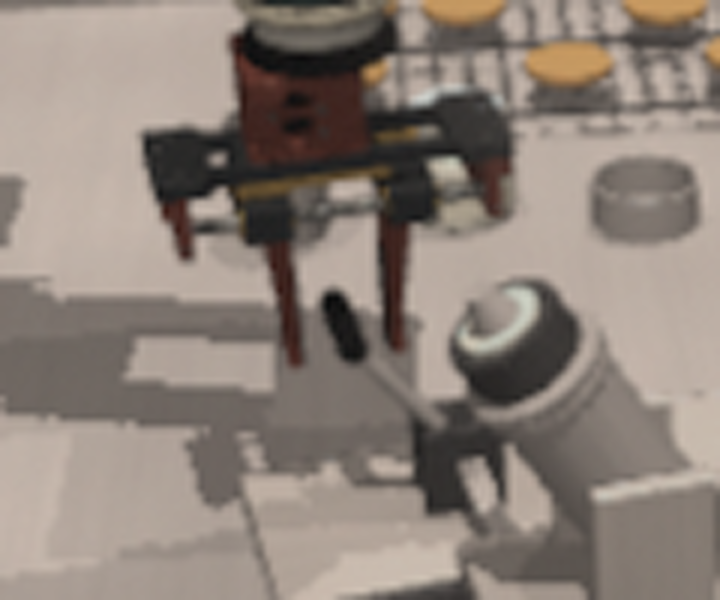

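The bar sits squarely between the two fingers in the side view. I'll close to a loose fork and follow the arc.

Run:
```python
import numpy as np
a=np.linspace(-.74,.8,17);P=np.c_[.085*np.sin(a),-.085*np.cos(a)]
Q=np.round(P-P[0],3);print(np.round(np.diff(Q,axis=0),3).tolist(),Q[-1])
```

```text
[[0.006, -0.005], [0.007, -0.005], [0.007, -0.004], [0.008, -0.003], [0.008, -0.002], [0.008, -0.002], [0.008, -0.001], [0.008, 0.0], [0.008, 0.0], [0.008, 0.002], [0.008, 0.002], [0.008, 0.003], [0.007, 0.004], [0.007, 0.004], [0.006, 0.005], [0.006, 0.006]] [0.118 0.004]
```

Emit:
apply_moves([
  [[0,0,0],0,0.25],
  [[0,0,0],0,0.25],
  [[0,0,0],0,0.25],
  [[0,0,0],0,0.25],
])

```text
time: 15.35
tool_pos: [0.4856, 0.056, 0.2819]
tool_rot: [[-0.171, 0.985, 0.0], [0.985, 0.171, -0.0], [-0.0, 0.0, -1.0]]
wrist_force: [-0.2, -0.6, 1.0]
gripper_width: 0.251
gripper_force: 0.0
```

Emit:
apply_moves([
  [[0,0.006,-0.005],0,0.25],
  [[0,0.007,-0.005],0,0.25],
  [[0,0.007,-0.004],0,0.25],
  [[0,0.008,-0.003],0,0.25],
  [[0,0.008,-0.002],0,0.25],
  [[0,0.008,-0.002],0,0.25],
  [[0,0.008,-0.001],0,0.25],
  [[0,0.008,0],0,0.25],
  [[0,0.008,0],0,0.25],
  [[0,0.008,0.002],0,0.25],
  [[0,0.008,0.002],0,0.25],
  [[0,0,0],0,0.25],
])

```text
time: 16.55
tool_pos: [0.5697, 0.0706, 0.2992]
tool_rot: [[-0.171, 0.985, 0.002], [0.985, 0.171, 0.0], [-0.0, 0.002, -1.0]]
wrist_force: [0.6, 0.3, -0.3]
gripper_width: 0.251
gripper_force: 0.0
```

Emit:
apply_moves([
  [[0,0.008,0.003],0,0.25],
  [[0,0.007,0.004],0,0.25],
  [[0,0.007,0.004],0,0.25],
  [[0,0.006,0.005],0,0.25],
  [[0,0.006,0.006],0,0.25],
  [[0,0,0],0,0.25],
])

```text
time: 17.15
tool_pos: [0.6006, 0.0761, 0.2758]
tool_rot: [[-0.172, 0.985, -0.006], [0.985, 0.172, -0.001], [0.0, -0.006, -1.0]]
wrist_force: [-5.2, -1.9, -0.9]
gripper_width: 0.25
gripper_force: 2.8
```

Emit:
apply_moves([
  [[0,0.004,0.003],0,0.25],
  [[0,0,0],0,0.25],
])

```text
time: 17.35
tool_pos: [0.602, 0.0765, 0.2726]
tool_rot: [[-0.172, 0.985, -0.013], [0.985, 0.172, -0.002], [0.0, -0.013, -1.0]]
wrist_force: [-14.0, -3.4, 6.2]
gripper_width: 0.255
gripper_force: 7.1
```

Emit:
apply_moves([
  [[0,0.003,0.001],0,0.25],
  [[0,0,0],0,0.25],
  [[0,0,0],0,0.25],
])

```text
time: 17.65
tool_pos: [0.6029, 0.0767, 0.2716]
tool_rot: [[-0.172, 0.985, -0.017], [0.985, 0.172, -0.002], [0.001, -0.018, -1.0]]
wrist_force: [-20.2, -5.4, 11.8]
gripper_width: 0.252
gripper_force: 10.4
```

Emit:
apply_moves([
  [[0,0.003,0.001],0,0.25],
  [[0,0,0],0,0.25],
  [[0,0,0],0,0.25],
])

```text
time: 17.95
tool_pos: [0.6039, 0.077, 0.2702]
tool_rot: [[-0.173, 0.985, -0.023], [0.985, 0.173, -0.003], [0.001, -0.023, -1.0]]
wrist_force: [-25.9, -6.3, 17.7]
gripper_width: 0.253
gripper_force: 13.6
```

Both readings point to the hard stop. I'll open the jaws, go up and move aside, then look.

Emit:
apply_moves([
  [[0,-0.004,0],0,0.5],
  [[0,0,0],0,0.5],
  [[0,0,0],0,0.5],
  [[0,0,0],0,0.5],
  [[0,0,-0.03],0,0.5],
  [[0,0,-0.04],0,0.5],
  [[0,0,-0.04],0,0.5],
  [[0,0,-0.04],0,0.5],
  [[0.035,-0.035,0],0,0.5],
  [[0.035,-0.035,0],0,0.5],
  [[0.035,-0.035,0],0,0.5],
  [[0.035,-0.035,0],0,0.5],
  [[0.035,-0.035,0],0,0.5],
  [[0,0,0],0,0.5],
  [[0,0,0],0,0.5],
])

```text
time: 19.45
tool_pos: [0.4054, 0.2206, 0.4234]
tool_rot: [[-0.174, 0.985, 0.003], [0.985, 0.174, 0.001], [0.0, 0.003, -1.0]]
wrist_force: [-0.7, 0.5, 0.2]
gripper_width: 0.501
gripper_force: 0.0
```

Run:
```python
from plan import *
np.set_printoptions(precision=4,suppress=True)
s,p,y=now();print(p,y,s["wrist_force"])
for i in range(2):
  C=cams()
  for nm in("ear_tip","ring_grip","lever_grip","lever_pivot","filler"):
    m={n:ctrl.mark_of(C[n],nm)[:1] for n in C}
    for n in m: print(nm,n,[(np.round(k["xy"],1).tolist(),round(k["score"],2)) for k in m[n]])
    if m["side"] and m["top"]: print("   ",*tri([(C[n],m[n][0]["xy"]) for n in C]))
G2=G+.03*np.array([np.cos(YAW),np.sin(YAW),0])
for th in(1.2,1.57):
  e=F([.008-.866*.056*np.cos(th),.056*np.sin(th),-.0139-.028*np.cos(th)],G2);print(th,proj(C["top"],e))
pv=np.array([.545,.046,.05])
for q in(1.4,1.5,1.6):
  l=F([.085*np.sin(q-.8),.028,.085*np.cos(q-.8)],pv);print(q,proj(C["side"],l),proj(C["top"],l))
a=C["side"]["pixels"][150:270,180:300,::-1];b=C["top"]["pixels"][140:260,190:310,::-1]
cv2.imwrite("pics/s7.png",np.hstack([cv2.resize(x,(400,400),interpolation=2) for x in(a,b)]))
```

```text
[0.4054 0.2206 0.4234] 10.024903402136212 [-0.6823  0.4909  0.1678]
ear_tip side []
ear_tip top [([256.3, 195.1], 0.75)]
ring_grip side [([244.4, 195.4], 0.63)]
ring_grip top [([278.3, 189.4], 0.69)]
    [ 0.5948 -0.0909  0.1853] [np.float64(0.709261354770321), np.float64(0.6680191012767926)]
lever_grip side []
lever_grip top [([219.6, 192.9], 0.5)]
lever_pivot side [([228.4, 213.5], 0.73)]
lever_pivot top [([227.7, 216.1], 0.86)]
    [0.5433 0.0446 0.0442] [np.float64(1.6420713476293305), np.float64(1.6197328538721125)]
filler side [([231.8, 252.1], 0.68)]
filler top [([279.6, 215.0], 0.67)]
    [ 0.5496 -0.106   0.0065] [np.float64(0.04726247167191512), np.float64(0.041386861586916984)]
ear_tip side []
ear_tip top [([258.8, 189.6], 0.89)]
ring_grip side [([242.9, 197.0], 0.69)]
ring_grip top [([280.5, 186.8], 0.96)]
    [ 0.5962 -0.0967  0.185 ] [np.float64(2.9745193454599774), np.float64(2.7750624680410407)]
lever_grip side []
lever_grip top [([215.8, 193.8], 0.57)]
lever_pivot side [([225.8, 214.6], 0.7)]
lever_pivot top [([228.7, 213.8], 0.7)]
    [0.5428 0.0416 0.0437] [np.float64(0.9024775748463082), np.float64(0.8833546864504547)]
filler side [([235.2, 254.2], 0.96)]
filler top [([274.3, 215.9], 0.65)]
    [ 0.5539 -0.0912 -0.0142] [np.float64(1.9984533711109573), np.float64(1.762265475334253)]
1.2 [257.7953 197.8966]
1.57 [255.4077 190.9661]
1.4 [239.0775 186.3056] [213.0062 194.9213]
1.5 [241.2059 187.4256] [212.8348 192.7651]
1.6 [243.161  188.7422] [212.7118 190.8634]
```

View pics/s7.png

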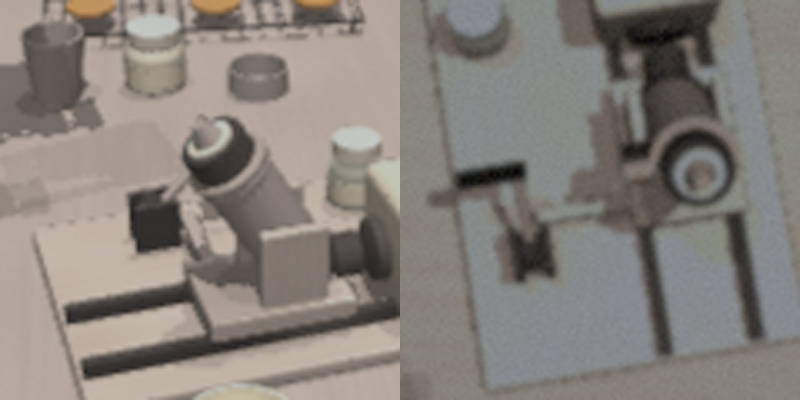

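The top view shows the lever over on the housing side with its bar at (217,192). The ring centre has moved about 30 mm towards the housing, and the ear is still at the locked spot. The bystanders are where they were, so I'll hand in.

```bash
python3 -c "
from workcell import ctrl
print(ctrl.finish_job())"
```

```text
the job is handed in; nothing more can be done
None
```

I locked the bayonet ring first, then swung the cam lever over to its far stop, which moved the barrel carriage about 30 mm home; the job is handed in at about 20 s with nothing else on the bench disturbed, but no verdict came back.

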